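# Put the tin with the heavy check weight on the kitchen scale

## Robot

A 7-joint arm with a two-finger parallel gripper is mounted at the origin on a cart in front of the work surface, level with it; the furniture and walls round the work are solid. World frame = base frame: x ahead of the robot, y to its left, z up, the work surface at z = 0. Lengths are in m, angles in rad, forces in N, time in s.
With the tool pointing down it reaches from about 0.425 to 0.925 m from the base axis. Payload 6.8 kg.
Tool frame: the origin (TCP) lies between the finger pads; the fingertips stand 22 mm ahead of it and the grasp point (between the pads) lies 3 mm ahead of it; z points along the fingers, y is the line along which they close (so a half turn about z gives the same grasp; the last joint's range is limited). The gripper opens to 85 mm and grips with 20 to 120 N. Pads are 22 mm wide; open, the fingers measure 114 mm over their backs; the gripper's body (76 mm by 85 mm) begins 54 mm behind the grasp point. The pads swing forward as they close: fully open they stand 13 mm farther back than shut.
Start: joints at [1.118, 0.477, 0.022, 1.555, -0.011, 1.109, -0.083], TCP at [0.228, -0.635, 0.253] pointing down, gripper open.
Joint ranges: [-2.96, 2.96], [-0.34, 2.1], [-1.41, 1.46], [0.24, 2.44], [-1.37, 4.51], [0.17, 1.92], [-2.96, 2.96]. Speed limits (rad/s): [2.39, 2.39, 3.14, 3.14, 3.14, 3.14, 3.14].

## Interface

Orientations are given as a unit quaternion [w, x, y, z].
In Python, from station import bot gives the robot as it stands.
- The arm moves only by the tool servo_tool, never from a script. Its argument "motion" is a list that holds one entry, the list of rows, each a list of 5 numbers: the opening, from 0 (shut) to 1 (fully open), then the shift along the world's x, y, z each as a share of 0.04 m, from -1 to 1, then the turn about the world's z as a share of 0.12 rad, from -1 to 1. A call has 1 to 20 rows; each row shifts and turns the commanded pose from where the row before left it; what a row does not reach is not made up. A row lasts 1/10 s, in which the tool goes at most 50 mm and 8.59 degrees, less where a joint would pass 70% of its speed; a pose out of reach is approached as far as the arm can. A call with a number of a shift or a turn outside -1 to 1 is refused whole. A call with a gripper value outside its range is refused whole. The fingers move at their own pace and stop on an object; "newtons" is the grip in N (left out, the last holds). Time passes only in rows, so rows that do not move let the fingers close. It gives the time, the measured TCP pose, the force, the opening and the grip force at its end, in the units of the state.
- bot.get_obs(): the state, without advancing time (a new reading comes with each control period).
- bot.read_camera(name): name is "scene" or "top"; returns (picture, depth): 384x512x3 uint8, red, green, blue; 384x512 float32, m along the optical axis (not along the pixel's ray), 0 where there is no reading.
- bot.get_calibration(name): a dict with "fovy" (degrees; the focal length in pixels is half the picture's height over the tangent of half this angle, whatever the lens; pixels are square), "cx", "cy" (the principal point, pixels), "view" (4x4, takes a point from world to camera coordinates). Camera axes: x right, y down, z forward; pixel columns grow to the right and rows downward; lengths in m; the calibration is good to about 2 mm. A picture is of the moment at which its call begins. get_calibration takes no time and is no camera call.
- bot.hand_in(): hands the job in; it is judged then, once.
The state is a dict: "t": time; "q": joint angles; "joint_vel": joint speeds; "joint_torque": joint torques, N m; "eef_pos": TCP position; "tool_rot": TCP orientation; "contact_force": force on the tool from outside, world axes, zero at the start; "torque": the same for the moment, N m; "gripper_width": opening from 0.0 (shut) to 1.0 (fully open); "grasp_force": force on a finger pad.
Only numpy, scipy, OpenCV 4.12 (cv2) and the standard library are available. Lean on these libraries where they do the work, as an engineer would, in place of code of your own. Each camera call takes 0.05 s, during which the arm holds its last target. There are 200 camera calls.

## Task

The kitchen scale needs checking with the large brass weight, which is shut in one of the two look-alike metal tins with wooden lids; the other tin holds only a small weight. Feel by lifting which tin is the heavier and set that one down gently, upright, in the middle of the scale's round plate. Leave the lighter tin standing where it was, or put it back there, and do not tip either tin over.

Things in the scene. Friction and masses are not known exactly. Their poses are not given: they have to be found in the camera images.
- tin_1: round grey metal tin with a fixed wooden lid, 54 mm across (lid 55), 70 mm high, standing on the worktop; origin: centre of its underside, z up. Looks just like the other tin. Loose inside, unseen, is one brass weight: the large one (tin and weight 0.48 to 0.60 kg) or the small one (0.18 to 0.22 kg); the tins never hold the same one, and which has which varies
- tin_2: round grey metal tin with a fixed wooden lid, 54 mm across (lid 55), 70 mm high, standing on the worktop; origin: centre of its underside, z up. Looks just like the other tin. Loose inside, unseen, is one brass weight: the large one (tin and weight 0.48 to 0.60 kg) or the small one (0.18 to 0.22 kg); the tins never hold the same one, and which has which varies
- kitchen_scale: flat white kitchen scale, fixed, 150 (its x) by 190 (its y) by 22 mm high, with a round steel plate; origin: centre of its underside; its x axis points away from the edge with the dark display. It does not sink under a load
- scale_plate (a point): centre of the top of the scale's round steel plate, 22 mm above the worktop; the plate is 120 mm across and its middle lies 10 mm along the scale's x axis from the scale's centre
There are look-alikes about, which are no part of the job. What is shaped like the tin_1 but red is not meant.

How it is judged:
At the end, for the whole second after the job is handed in: The heavier tin (known by pressing on the scale with more than 3.3 N) stands upright (within 0.1 rad) and at rest on the scale, its centre within 30 mm of the plate's centre; the lighter tin stands upright (within 0.1 rad) and at rest within 50 mm of where it stood at the start (((horizontal distance between tin_1 and scale_plate below 0.03 m and contact force between tin_1 and kitchen_scale above 3.3 N and angle between each of tin_1, tin_2's own z axis and vertical below 0.1 rad and linear speed of each of tin_1, tin_2 below 0.02 m/s and distance of tin_2 from where it was at the start of the episode below 0.05 m) or (horizontal distance between tin_2 and scale_plate below 0.03 m and contact force between tin_2 and kitchen_scale above 3.3 N and angle between each of tin_2, tin_1's own z axis and vertical below 0.1 rad and linear speed of each of tin_2, tin_1 below 0.02 m/s and distance of tin_1 from where it was at the start of the episode below 0.05 m))); the robot touches nothing.
It fails at once if tin_1 is tipped by more than 0.7 rad (angle between tin_1's own z axis and vertical above 0.7 rad).
It fails at once if tin_2 is tipped by more than 0.7 rad (angle between tin_2's own z axis and vertical above 0.7 rad).
It fails at once if tin_1 is dropped or pressed on the scale with more than 60 N (contact force between tin_1 and kitchen_scale above 60 N).
It fails at once if tin_2 is dropped or pressed on the scale with more than 60 N (contact force between tin_2 and kitchen_scale above 60 N).
It also fails if it takes over 58 s, if anything falls off the work surface, if the arm or the gripper's body presses on something with over 40 N, if the wrist force passes 120 N, or if a joint passes its speed limit or range.

## Working session

There is one attempt and no reset: what is moved stays moved. The work goes in short steps, Python scripts to look and compute and a tool call to move; the robot and the scene stay as the last step left them, time stands still between calls to the robot, and variables do not carry over. Pictures are saved under pics/ and viewed, at most 10 in all, crops included, and the job is handed in when it is done.

Besides the shell and the picture viewer there is one more tool, called after ">>>" as name(argument=value, ...) on one line, values as JSON. servo_tool: Moves the arm, as the interface text tells. Shift numbers are shares of 0.04 m and turn numbers shares of 0.12 rad, none past 1 either way. Its arguments: {"type":"object","properties":{"motion":{"type":"array"},"newtons":{"type":"number"}},"required":["motion"]}

```bash
mkdir -p pics; cat > h.py <<'E'
import numpy as np, cv2
from station import bot
def cloud(name):
    im,d=bot.read_camera(name); c=bot.get_calibration(name)
    f=im.shape[0]/2/np.tan(np.radians(c["fovy"])/2)
    v,u=np.mgrid[:im.shape[0],:im.shape[1]]
    P=np.stack([(u-c["cx"])/f*d,(v-c["cy"])/f*d,d,np.ones_like(d)],-1)@np.linalg.inv(np.array(c["view"])).T
    P=P[...,:3]; P[d==0]=np.nan
    return im,P
E
python3 - <<'E'
from h import *
for n in("top","scene"):
    im,P=cloud(n); np.savez(f"{n}0.npz",im=im,P=P); cv2.imwrite(f"pics/{n}0.png",im[...,::-1])
o=bot.get_obs();print({k:np.round(o[k],3) for k in o})
E
```

```text
{'t': np.float64(0.1), 'q': array([ 1.118,  0.478,  0.022,  1.556, -0.011,  1.109, -0.083]), 'joint_vel': array([ 0.001, -0.001,  0.001, -0.003,  0.001,  0.   , -0.001]), 'joint_torque': array([ 5.0000e-03, -5.9776e+01,  1.6140e+00, -2.8195e+01,  1.3000e-02,
        5.0000e-03,  0.0000e+00]), 'eef_pos': array([ 0.228, -0.635,  0.252]), 'tool_rot': array([-0.001,  0.985,  0.172, -0.   ]), 'contact_force': array([0.303, 0.281, 0.184]), 'torque': array([-0.035,  0.   , -0.02 ]), 'grasp_force': np.float64(0.0), 'gripper_width': np.float64(1.002)}
```

View pics/top0.png

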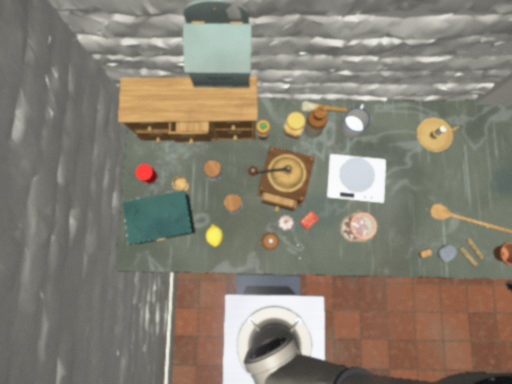

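View pics/scene0.png

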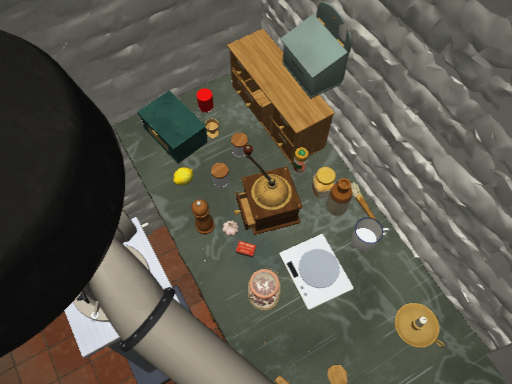

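Top view: the wooden lids at (213,169) and (233,202) look like the tins. Possible confusions are the red tin (145,173), the pepper mill (269,240) and the brown jar (317,115). The scale plate is at (357,174), with its display at (347,195). I'll measure these and check one crop.

```bash
python3 - <<'E'
from h import *
z=np.load("top0.npz");im,P=z["im"],z["P"]
for n,u,v in(("A",213,169),("B",233,202),("mill",269,240),("red",145,173),("coffee",287,175)):
    w=P[v-14:v+15,u-14:u+15].reshape(-1,3); zt=P[v,u,2]
    m=abs(w[:,2]-zt)<.006; q=w[m]; print(n,P[v,u].round(3),"mid",((q.max(0)+q.min(0))/2).round(3),q.mean(0).round(3),"ext",np.ptp(q,0).round(3))
# plate and scale
w=P[145:210,320:395]; m=(w[...,2]>.014)&(w[...,2]<.035); q=w[m][:,:2].astype(np.float32)
print("scale",cv2.minAreaRect(q),q.mean(0),np.median(w[m][:,2]))
g=im[145:210,320:395].astype(int).sum(-1); 
pm=m&(g<620)&(g>380); k=max(cv2.findContours(pm.astype(np.uint8),0,1)[0],key=cv2.contourArea)
k=k[:,0]; print("plate",cv2.minEnclosingCircle(w[k[:,1],k[:,0],:2].astype(np.float32)))
print("display",P[195,347])
a=cv2.resize(im[125:265,120:300],None,fx=4,fy=4,interpolation=2)[...,::-1]; cv2.imwrite("pics/crop.png",a)
# height map of things >.05 near path
Q=P[100:270,120:420].reshape(-1,3);Q=Q[~np.isnan(Q[:,0])]
for x0 in np.arange(.3,.9,.05):
    print(round(x0,2),[int(1000*max(Q[(abs(Q[:,0]-x0-.025)<.025)&(abs(Q[:,1]-y0-.025)<.025)][:,2],default=0)) for y0 in np.arange(.5,-.5,-.05)])
E
```

```text
A [0.549 0.203 0.071] mid [0.551 0.209 0.071] [0.55  0.208 0.071] ext [0.05  0.052 0.011]
B [0.441 0.135 0.074] mid [0.442 0.138 0.072] [0.441 0.138 0.071] ext [0.052 0.052 0.007]
mill [0.32  0.022 0.172] mid [0.319 0.021 0.17 ] [0.319 0.02  0.17 ] ext [0.009 0.009 0.008]
red [0.532 0.423 0.071] mid [0.536 0.43  0.071] [0.535 0.429 0.07 ] ext [0.054 0.053 0.01 ]
coffee [ 0.513 -0.03   0.161] mid [ 0.526 -0.03   0.161] [ 0.525 -0.031  0.158] ext [0.056 0.054 0.012]
scale ((0.5382905602455139, -0.273048460483551), (0.18935734033584595, 0.14946474134922028), 85.55477905273438) [ 0.5371724  -0.27262646] 0.019245970703097526
plate ((0.4833310842514038, -0.24116896092891693), 0.024631431326270103)
display [ 0.47847655 -0.24127023  0.01959645]
0.3 [6, 107, 111, 109, 107, 107, 61, 61, 6, 6, 174, 150, 8, 6, 7, 135, 136, 9, 7, 9]
0.35 [5, 108, 113, 112, 112, 108, 56, 53, 6, 8, 6, 56, 35, 21, 7, 138, 138, 8, 8, 7]
0.4 [5, 109, 109, 112, 111, 109, 6, 75, 75, 6, 66, 109, 117, 20, 7, 129, 129, 6, 7, 8]
0.45 [5, 9, 10, 107, 109, 107, 5, 74, 74, 236, 138, 158, 144, 7, 23, 27, 27, 25, 22, 7]
0.5 [6, 72, 75, 9, 59, 57, 75, 75, 6, 238, 197, 194, 157, 117, 23, 28, 28, 28, 22, 7]
0.55 [11, 66, 73, 7, 6, 7, 76, 74, 8, 6, 143, 157, 148, 118, 23, 28, 30, 30, 21, 8]
0.6 [11, 7, 50, 143, 196, 197, 198, 6, 6, 7, 118, 119, 8, 7, 19, 21, 26, 20, 19, 6]
0.65 [18, 209, 211, 210, 210, 210, 210, 210, 211, 210, 112, 113, 113, 162, 114, 82, 85, 8, 7, 7]
0.7 [21, 210, 211, 211, 210, 209, 210, 211, 211, 210, 108, 115, 115, 163, 122, 86, 83, 83, 7, 6]
0.75 [0, 0, 0, 0, 0, 0, 0, 0, 0, 6, 7, 6, 26, 28, 26, 82, 83, 7, 9, 7]
0.8 [0, 0, 0, 0, 0, 0, 0, 0, 0, 3, 10, 7, 23, 24, 6, 7, 6, 7, 7, 8]
0.85 [0, 0, 0, 0, 0, 0, 0, 0, 0, 0, 0, 0, 0, 0, 0, 0, 0, 0, 0, 0]
0.9 [0, 0, 0, 0, 0, 0, 0, 0, 0, 0, 0, 0, 0, 0, 0, 0, 0, 0, 0, 0]
```

View pics/crop.png

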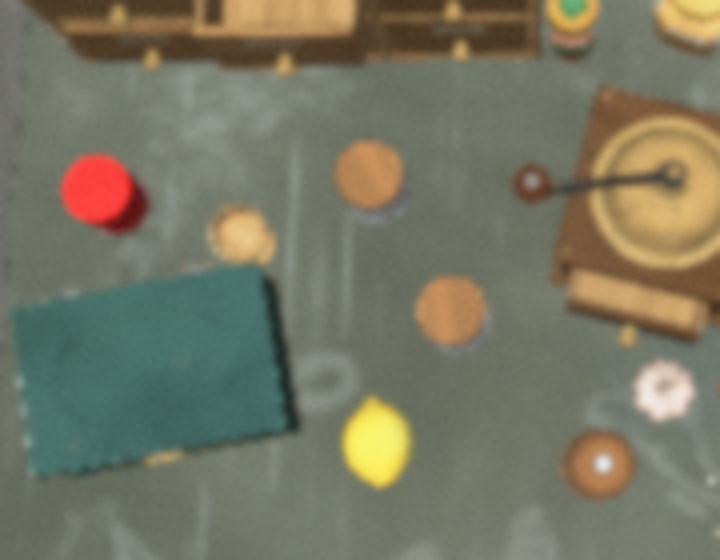

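Crop: the two brown lids at crop (369,175) and (451,311) have grey metal sides, so these are tins A (0.550,0.208) and B (0.441,0.138), with tops at 71 mm. The red one is left out. The scale centre is (0.538,-0.273) and measures 189 by 149 mm. Its display is on the low-x side, so the plate is at about (0.548,-0.274).

>>> servo_tool(motion=[[[1,0.75,0.5,0.7,0],[1,0.75,0.5,0.7,0],[1,0.75,0.5,0.7,0],[1,0.75,0.75,0,0],[1,0.75,0.75,0,0],[1,0.75,0.75,0,0],[1,0.75,0.75,0,0],[1,0.75,0.75,0,0],[1,0.75,0.75,0,0],[1,0.75,0.75,0,0],[1,0.75,0.75,0,0],[1,0.75,0.75,0,0],[1,0,0.9,0,0],[1,0,0.9,0,0],[1,0,0.9,0,0],[1,0,0.9,0,0],[1,0,0,0,0]]], newtons=40)

```text
t: 1.8
eef_pos: [0.5886, -0.1542, 0.3372]
tool_rot: [-0.002, 0.984, 0.176, 0.0]
contact_force: [-0.0, -0.0, 0.1]
gripper_width: 0.997
grasp_force: 0.0
```

>>> servo_tool(motion=[[[1,-0.46,0.91,0,0],[1,-0.46,0.91,0,0],[1,-0.46,0.91,0,0],[1,-0.46,0.91,0,0],[1,-0.46,0.91,0,0],[1,-0.46,0.91,0,0],[1,-0.46,0.91,0,0],[1,-0.46,0.91,0,0],[1,0,0,0,0],[1,0,0,0,0]]])

```text
t: 2.8
eef_pos: [0.4408, 0.13, 0.3372]
tool_rot: [0.0, 0.985, 0.172, -0.0]
contact_force: [-0.1, -1.1, 0.4]
gripper_width: 0.999
grasp_force: 0.0
```

```bash
python3 - <<'E'
from h import *
z=np.load("scene0.npz");im,P=z["im"],z["P"]
for n,u,v in(("A",239,139),("B",220,171)):
    w=P[v-16:v+17,u-16:u+17].reshape(-1,3); m=abs(w[:,2]-P[v,u,2])<.006; q=w[m]
    print(n,((q.max(0)+q.min(0))/2).round(3),q.mean(0).round(3),np.ptp(q,0).round(3))
w=P[225:315,270:360]; m=(w[...,2]>.014)&(w[...,2]<.035); print(cv2.minAreaRect(w[m][:,:2].astype(np.float32)))
o=bot.get_obs();print(o["q"].round(2),o["eef_pos"].round(4))
E
```

```text
A [0.552 0.208 0.071] [0.552 0.207 0.071] [0.052 0.056 0.011]
B [0.442 0.137 0.068] [0.442 0.136 0.07 ] [0.052 0.055 0.011]
((0.5501108169555664, -0.2650306820869446), (0.2545264661312103, 0.27413809299468994), 59.012245178222656)
[-0.01  0.07 -0.43  1.91  0.03  1.17 -1.67] [0.4408 0.13   0.3372]
```

>>> servo_tool(motion=[[[1,0,0.2,0,0],[1,0,0,-0.8,0],[1,0,0,-0.8,0],[1,0,0,-0.8,0],[1,0,0,-0.8,0],[1,0,0,-0.8,0],[1,0,0,-0.8,0],[1,0,0,0,0],[1,0,0,0,0]]])

```text
t: 3.7
eef_pos: [0.4414, 0.1374, 0.1454]
tool_rot: [0.0, 0.985, 0.171, -0.001]
contact_force: [0.5, -0.7, 1.1]
gripper_width: 0.998
grasp_force: 0.0
```

>>> servo_tool(motion=[[[1,0,0,-0.5,0],[1,0,0,-0.5,0],[1,0,0,-0.5,0],[1,0,0,-0.5,0],[1,0,0,-0.5,0],[1,0,0,0,0],[1,0,0,0,0],[0.6,0,0,0,0],[0.5,0,0,0,0],[0.4,0,0,0,0],[0.3,0,0,0,0],[0.3,0,0,0,0],[0.3,0,0,0,0],[0.3,0,0,0,0],[0.3,0,0,0,0]]], newtons=40)

```text
t: 5.2
eef_pos: [0.4419, 0.1382, 0.0467]
tool_rot: [0.0, 0.985, 0.171, 0.001]
contact_force: [-2.0, -0.3, 9.9]
gripper_width: 0.633
grasp_force: 40.6
```

>>> servo_tool(motion=[[[0.3,0,0,0.3,0],[0.3,0,0,0.4,0],[0.3,0,0,0.4,0],[0.3,0,0,0.2,0],[0.3,0,0,0,0],[0.3,0,0,0,0],[0.3,0,0,0,0],[0.3,0,0,0,0],[0.3,0,0,0,0],[0.3,0,0,0,0]]])

```text
t: 6.2
eef_pos: [0.4408, 0.1379, 0.097]
tool_rot: [0.0, 0.985, 0.172, -0.0]
contact_force: [0.4, 0.5, -1.3]
gripper_width: 0.632
grasp_force: 42.7
```

>>> servo_tool(motion=[[[0.3,0,0,0,0],[0.3,0,0,0,0]]])

```text
t: 6.4
eef_pos: [0.441, 0.1379, 0.0972]
tool_rot: [0.0, 0.985, 0.172, -0.0]
contact_force: [-1.0, -1.0, -1.9]
gripper_width: 0.627
grasp_force: 42.7
```

About -1.6 N, so B is the light tin. I'll put it back.

>>> servo_tool(motion=[[[0.3,0,0,-0.4,0],[0.3,0,0,-0.4,0],[0.3,0,0,-0.25,0],[0.3,0,0,-0.1,0],[0.3,0,0,-0.07,0],[0.3,0,0,0,0],[0.3,0,0,0,0],[0.8,0,0,0,0],[1,0,0,0,0],[1,0,0,0,0],[1,0,0,0,0],[1,0,0,0.5,0],[1,0,0,0.7,0],[1,0,0,0.9,0],[1,0,0,0.9,0],[1,0,0,0,0]]])

```text
t: 8.0
eef_pos: [0.4436, 0.1391, 0.1728]
tool_rot: [-0.001, 0.985, 0.171, 0.004]
contact_force: [-0.2, 0.2, -0.2]
gripper_width: 1.001
grasp_force: 0.0
```

>>> servo_tool(motion=[[[1,0.3,0.2,0,0],[1,0.6,0.4,0,0],[1,0.6,0.4,0,0],[1,0.5,0.3,0,0],[1,0,0,0,0],[1,0,0,0,0]]])

```text
t: 8.6
eef_pos: [0.5205, 0.1902, 0.1667]
tool_rot: [0.0, 0.985, 0.172, -0.001]
contact_force: [-0.6, 0.2, 0.1]
gripper_width: 0.993
grasp_force: 0.0
```

```bash
python3 - <<'E'
from h import *
for n in("top0","scene0"):
    P=np.load(n+".npz")["P"].reshape(-1,3)
    for zl in(.02,.1,.15,.19):
        q=P[(abs(P[:,1]-.21)<.08)&(P[:,2]>zl)&(P[:,2]<.25)&(P[:,0]>.59)&(P[:,0]<.8)]; print(n,zl,np.sort(q[:,0])[:5].round(3))
o=bot.get_obs();print(o["q"].round(2),o["eef_pos"].round(4))
im,P=cloud("scene");cv2.imwrite("pics/s2.png",im[...,::-1])
E
```

```text
top0 0.02 [0.612 0.612 0.613 0.613 0.613]
top0 0.1 [0.612 0.612 0.613 0.613 0.613]
top0 0.15 [0.624 0.624 0.624 0.624 0.625]
top0 0.19 [0.625 0.625 0.626 0.626 0.626]
scene0 0.02 [0.613 0.614 0.614 0.615 0.615]
scene0 0.1 [0.613 0.614 0.614 0.615 0.615]
scene0 0.15 [0.613 0.618 0.626 0.626 0.626]
scene0 0.19 [0.627 0.627 0.627 0.627 0.628]
[-0.13  0.42 -0.42  1.9   0.22  0.87 -1.88] [0.5205 0.1902 0.1667]
```

View pics/s2.png

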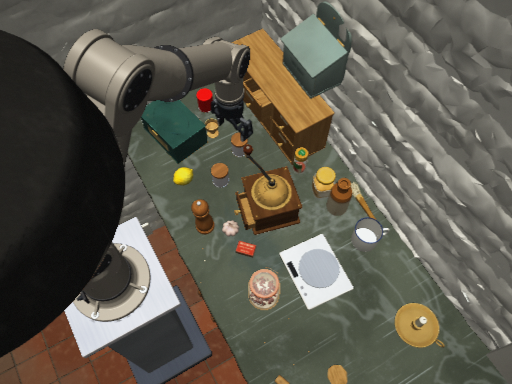

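B is unmoved at scene (220,171), and the gripper is near tin A at about (239,145). I'll square the hand to the cabinet and centre over A.

>>> servo_tool(motion=[[[1,0.2,0.15,0,-0.9],[1,0.4,0.2,0,-1],[1,0.17,0.1,0,-1],[1,0,0,0,0],[1,0,0,0,0],[1,0,0,0,0]]])

```text
t: 9.25
eef_pos: [0.5509, 0.2073, 0.1682]
tool_rot: [0.0, 1.0, -0.0, -0.0]
contact_force: [0.7, 0.7, -0.3]
gripper_width: 0.997
grasp_force: 0.0
```

>>> servo_tool(motion=[[[1,0,0,-0.5,0],[1,0,0,-0.5,0],[1,0,0,-0.5,0],[1,0,0,-0.5,0],[1,0,0,-0.5,0],[1,0,0,-0.55,0],[1,0,0,0,0],[1,0,0,0,0],[0.7,0,0,0,0],[0.6,0,0,0,0],[0.5,0,0,0,0],[0.3,0,0,0,0],[0.3,0,0,0,0],[0.3,0,0,0,0],[0.3,0,0,0,0],[0.3,0,0,0,0]]], newtons=50)

```text
t: 10.85
eef_pos: [0.5525, 0.2085, 0.0479]
tool_rot: [-0.0, 1.0, -0.002, 0.001]
contact_force: [-1.2, 1.0, 6.6]
gripper_width: 0.623
grasp_force: 51.5
```

>>> servo_tool(motion=[[[0.3,0,0,0.3,0],[0.3,0,0,0.4,0],[0.3,0,0,0.4,0],[0.3,0,0,0.2,0],[0.3,0,0,0,0],[0.3,0,0,0,0],[0.3,0,0,0,0],[0.3,0,0,0,0],[0.3,0,0,0,0],[0.3,0,0,0,0]]])

```text
t: 11.85
eef_pos: [0.5516, 0.2079, 0.0982]
tool_rot: [0.0, 1.0, -0.002, -0.0]
contact_force: [-0.4, 0.1, -5.5]
gripper_width: 0.623
grasp_force: 53.8
```

A is the heavy tin (-5.5 N). I'll carry it high over the mill to the scale.

>>> servo_tool(motion=[[[0.3,0,0,0.4,0],[0.3,0,0,0.8,0],[0.3,0,0,0.9,0],[0.3,0,0,0.9,0],[0.3,0,0,0.9,0],[0.3,0,0,0.9,0],[0.3,0,0,0.8,0],[0.3,0,0,0.6,0],[0.3,0,0,0.3,0],[0.3,0,0,0,0],[0.3,0,0,0,0]]])

```text
t: 12.95
eef_pos: [0.5512, 0.2076, 0.3575]
tool_rot: [0.0, 1.0, -0.002, -0.001]
contact_force: [0.6, 0.7, -4.5]
gripper_width: 0.621
grasp_force: 54.4
```

>>> servo_tool(motion=[[[0.3,0,-0.3,0,0],[0.3,0,-0.6,0,0],[0.3,0,-0.8,0,0],[0.3,0,-0.8,0,0],[0.3,0,-0.8,0,0],[0.3,0,-0.8,0,0],[0.3,0,-0.8,0,0],[0.3,0,-0.8,0,0],[0.3,0,-0.8,0,0],[0.3,0,-0.8,0,0],[0.3,0,-0.8,0,0],[0.3,0,-0.8,0,0],[0.3,0,-0.8,0,0],[0.3,0,-0.8,0,0],[0.3,0,-0.8,0,0],[0.3,0,-0.5,0,0],[0.3,0,-0.3,0,0],[0.3,0,0,0,0],[0.3,0,0,0,0],[0.3,0,0,0,0]]])

```text
t: 14.95
eef_pos: [0.5521, -0.2741, 0.3583]
tool_rot: [-0.001, 1.0, -0.0, -0.0]
contact_force: [-0.1, 0.5, -5.3]
gripper_width: 0.625
grasp_force: 54.4
```

>>> servo_tool(motion=[[[0.3,-0.1,0,-0.4,0],[0.3,0,0,-0.8,0],[0.3,0,0,-0.8,0],[0.3,0,0,-0.8,0],[0.3,0,0,-0.8,0],[0.3,0,0,-0.8,0],[0.3,0,0,-0.8,0],[0.3,0,0,-0.6,0],[0.3,0,0,-0.5,0],[0.3,0,0,-0.4,0],[0.3,0,0,0,0],[0.3,0,0,0,0],[0.3,0,0,0,0],[0.3,0,0,0,0]]])

```text
t: 16.35
eef_pos: [0.5486, -0.2764, 0.0918]
tool_rot: [0.0, 1.0, -0.002, 0.001]
contact_force: [0.3, 0.6, -5.3]
gripper_width: 0.623
grasp_force: 54.5
```

```bash
python3 - <<'E'
from h import *
im,P=cloud("scene");cv2.imwrite("pics/s3.png",cv2.resize(im[190:350,220:420],None,fx=4,fy=3.75)[:600,:,::-1])
o=bot.get_obs();print(o["eef_pos"].round(4),o["contact_force"])
E
```

```text
[ 0.5484 -0.2764  0.0916] [ 0.44116896  0.87116649 -5.57499712]
```

View pics/s3.png

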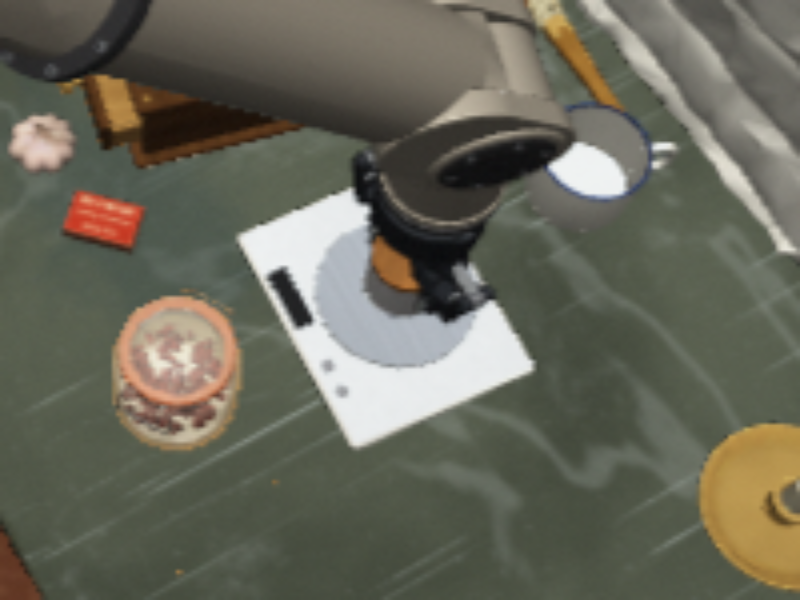

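The tin (crop 395,280) hangs upright over the plate, near its middle (395,290). I'll lower it slowly.

>>> servo_tool(motion=[[[0.3,0,0.04,-0.15,0],[0.3,0,0,-0.12,0],[0.3,0,0,-0.1,0],[0.3,0,0,-0.05,0],[0.3,0,0,0,0],[0.3,0,0,0,0]]])

```text
t: 17.0
eef_pos: [0.5478, -0.2745, 0.0737]
tool_rot: [0.0, 1.0, -0.002, -0.0]
contact_force: [0.2, -0.2, -5.4]
gripper_width: 0.62
grasp_force: 54.5
```

>>> servo_tool(motion=[[[0.3,0,0,-0.04,0],[0.3,0,0,0,0],[0.3,0,0,0,0]]])

```text
t: 17.3
eef_pos: [0.5478, -0.2745, 0.0722]
tool_rot: [0.0, 1.0, -0.002, 0.0]
contact_force: [0.2, 0.1, -5.0]
gripper_width: 0.617
grasp_force: 54.5
```

>>> servo_tool(motion=[[[0.3,0,0,-0.04,0],[0.3,0,0,0,0],[0.3,0,0,0,0]]])

```text
t: 17.6
eef_pos: [0.5477, -0.2745, 0.0704]
tool_rot: [-0.0, 1.0, -0.002, -0.0]
contact_force: [-1.1, -0.7, -4.9]
gripper_width: 0.625
grasp_force: 54.5
```

>>> servo_tool(motion=[[[0.3,0,0,-0.03,0],[0.3,0,0,0,0],[0.3,0,0,0,0]]])

```text
t: 17.9
eef_pos: [0.5479, -0.2745, 0.07]
tool_rot: [0.0, 1.0, -0.002, 0.0]
contact_force: [-2.7, 1.6, 4.6]
gripper_width: 0.628
grasp_force: 55.1
```

>>> servo_tool(motion=[[[0.3,0,0,-0.03,0],[0.3,0,0,0,0],[0.3,0,0,0,0]]])

```text
t: 18.2
eef_pos: [0.548, -0.2745, 0.0699]
tool_rot: [0.0, 1.0, -0.002, 0.0]
contact_force: [-5.8, 4.1, 13.8]
gripper_width: 0.62
grasp_force: 55.8
```

The tin is touching with about 14 N. I'll ease off slightly, then release and retreat.

>>> servo_tool(motion=[[[0.3,0,0,0.04,0],[0.3,0,0,0,0],[0.65,0,0,0,0],[0.75,0,0,0,0],[0.9,0,0,0,0],[1,0,0,0,0],[1,0,0,0,0],[1,0,0,0,0],[1,0,0,0.4,0],[1,0,0,0.7,0],[1,0,0,0.9,0],[1,0,0,0.9,0],[1,0,0,0.9,0],[1,0,0,0.9,0],[1,0,0,0.9,0],[1,0,0,0,0],[1,0,0,0,0]]], newtons=30)

```text
t: 19.9
eef_pos: [0.5481, -0.2746, 0.2957]
tool_rot: [0.001, 1.0, -0.002, 0.001]
contact_force: [0.1, -0.3, -0.5]
gripper_width: 1.001
grasp_force: 0.0
```

>>> servo_tool(motion=[[[1,-0.3,-0.8,0,0],[1,-0.3,-0.8,0,0],[1,-0.3,-0.8,0,0],[1,-0.3,-0.8,0,0],[1,-0.3,-0.8,0,0],[1,-0.3,-0.8,0,0],[1,0,0,0,0],[1,0,0,0,0],[1,0,0,0,0]]])

```text
t: 20.8
eef_pos: [0.4763, -0.4649, 0.2929]
tool_rot: [-0.001, 1.0, -0.001, -0.0]
contact_force: [1.1, -0.2, -0.5]
gripper_width: 1.002
grasp_force: 0.0
```

```bash
python3 - <<'E'
from h import *
for n in("top","scene"):
    im,P=cloud(n); Q=P.reshape(-1,3)
    cv2.imwrite(f"pics/{n}9.png",im[...,::-1])
    for c,zt in(((.548,-.274),.092),((.441,.138),.07)):
        q=Q[(np.hypot(Q[:,0]-c[0],Q[:,1]-c[1])<.06)&(abs(Q[:,2]-zt)<.008)]
        print(n,c,len(q),((q.max(0)+q.min(0))/2).round(3) if len(q) else None,np.ptp(q,0).round(3) if len(q) else None)
print(bot.get_obs()["contact_force"])
E
```

```text
top (0.548, -0.274) 230 [ 0.547 -0.273  0.092] [0.055 0.052 0.014]
top (0.441, 0.138) 229 [0.439 0.138 0.07 ] [0.052 0.051 0.014]
scene (0.548, -0.274) 0 None None
scene (0.441, 0.138) 213 [0.442 0.137 0.07 ] [0.053 0.055 0.013]
[-0.29023287  0.38892847  0.48767705]
```

View pics/scene9.png

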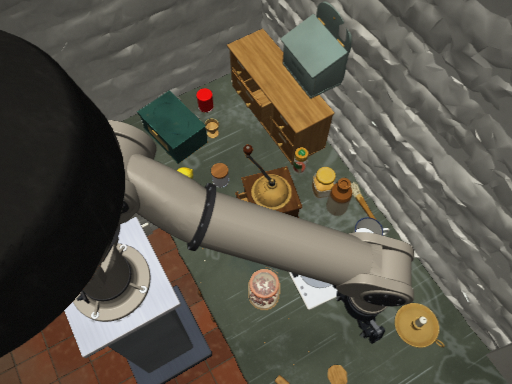

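The arm hides the scale in this view. The top camera shows the heavy tin level at (0.547,-0.273), about 1 mm from the plate's middle. The light tin (220,171) hasn't moved.

```bash
python3 -c "
from station import bot
print(bot.hand_in())"
```

```text
the job is handed in; nothing more can be done
None
```

The heavier tin (about 5.5 N when lifted) stands on the scale about 1 mm from the plate's middle, the lighter one (about 1.6 N) is back where it stood, and I handed the job in at about 21 s; no verdict was returned.

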